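Reset and restart the basin pump

TASK

The water pump has tripped: on the grey control box on the aluminium shelf over the basin, press the small round key (reset) fully down for a moment and let it come back up, then press the large round key (start) fully down for a moment and let go. One key at a time, and do not press the square key or the long bar key.

Things in the scene. Friction and masses are not known exactly. Their poses are not given: they have to be found in the camera images.
- small_round_top (a point): Reset key: small round key, 16 mm in diameter. Point: centre of its top face, 183 mm above the counter when up; z up, y along the row of keys, x across the box. All four keys are black plastic, 13 mm proud of the box's flat deck, in one row at 58 mm spacing in any order. Each goes 7 mm straight down on a spring (1 N to start, 4 N at the hard stop) and returns by itself.
- large_round_top (a point): Start key: large round key, 32 mm in diameter; point, height, axes, spring and travel as for the reset key. The box is grey, 100 x 262 x 50 mm, fixed flat on the shelf (shelf top 120 mm above the counter), long side along the shelf. A mug and a jar up to 90 mm tall stand 15 mm or more off its ends.
- square_top (a point): Square key, 26 x 26 mm, not to be pressed; point, height, axes, spring and travel as for the reset key. Each key sits in the middle of an identical thin aluminium plate on the box's deck.
- bar_top (a point): Long bar key (stop), 46 mm long across the box (x) and 14 mm wide along the row (y), not to be pressed; point, height, axes, spring and travel as for the reset key.

How it is judged (in metres and radians):
On the way, in this order (a step that is already met when the one before it is completed fails the run):
1. the small round key is pressed down at least 4.5 mm, the others up (distance of small_round_top from where it was at the start of the episode above 0.0045 m and distance of each of large_round_top, square_top, bar_top from where it was at the start of the episode below 0.002 m), for 0.1 s.
2. the small round key is back up with the large round key still up (distance of each of small_round_top, large_round_top, square_top, bar_top from where it was at the start of the episode below 0.002 m), for 0.1 s.
3. the large round key is pressed down at least 4.5 mm, the others up (distance of large_round_top from where it was at the start of the episode above 0.0045 m and distance of each of small_round_top, square_top, bar_top from where it was at the start of the episode below 0.002 m), for 0.1 s.
At the end, for the whole second after the job is handed in: After the reset key and then the start key have been pressed, all four keys are back up, within 2 mm of their starting height (all of step 2); the robot touches nothing.
It fails at once if the square key or the long bar key is pressed (more than 3 mm) (distance of any of square_top, bar_top from where it was at the start of the episode above 0.003 m).
It fails at once if the small and the large round key are down at once (both more than 3 mm) (distance of each of small_round_top, large_round_top from where it was at the start of the episode above 0.003 m).
It also fails if it takes over 32 s, if anything falls off the work surface, if the arm or the gripper's body presses on something with over 40 N, if the wrist force passes 120 N, or if a joint passes its speed limit or range.

ROBOT

A 6-joint arm with a two-finger parallel gripper is mounted at the origin on the work surface. World frame = base frame: x ahead of the robot, y to its left, z up, the work surface at z = 0. Lengths are in mm, angles in rad, forces in N, time in s.
With the tool pointing down it reaches from about 250 to 775 mm from the base axis. Payload 8.9 kg.
Tool frame: the origin (TCP) lies at the centre of the arm's flange, where the gripper is bolted on; the fingertips stand 173 mm ahead of it and the grasp point (between the pads) lies ahead of it (manip.grip_point_offset is the z of the grasp point in the tool frame, in mm); z points along the fingers, y is the direction in which the jaws open and shut (so a half turn about z gives the same grasp; the last joint's range is limited). The gripper opens to 85 mm and grips with 20 to 120 N. Pads are 22 mm wide; open, the fingers measure 114 mm over their backs; the gripper's body (76 mm by 85 mm) begins 54 mm behind the grasp point. The pads swing forward as they close: fully open they stand 13 mm farther back than shut.
Start: joints at [1.013, 0.291, -0.153, 1.127, 0, 1.431], TCP at [213.493, 479.63, 404.705] pointing down, gripper open.
Joint ranges: [-2.52, 2.52], [-0.91, 1.74], [-1.3, 1.37], [-1.96, 2.02], [-1.52, 1.47], [-3.14, 3.14]. Speed limits (rad/s): [2.22, 2.22, 2.79, 3.14, 3.14, 3.14].

INTERFACE

Orientations are given as [roll, pitch, yaw] about the fixed x, y, z axes, in that order (R = Rz(yaw) Ry(pitch) Rx(roll)).
In Python, from rig import sensors, vision, order, search_frame, manip gives the robot as it stands.
- The arm moves only by the tool servo_tool, never from a script. Its argument "deltas" is a list that holds one entry, the list of rows, each a list of 5 numbers: the closure, from -1 (fully open) to 1 (shut), then the shift along the tool's x, y, z in cm, then the turn about the tool's z in degrees. A call has exactly 10 rows; each row shifts and turns the commanded pose from where the row before left it, along the tool's axes as they then stand; what a row does not reach is not made up. A row lasts 1/8 s, in which the tool goes at most 62.5 mm and 10.7 degrees, less where a joint would pass 70% of its speed; a pose out of reach is approached as far as the arm can. A call with a gripper value outside its range is refused whole. The fingers move at their own pace and stop on an object; "grip_force" is the grip in N (left out, the last holds). Time passes only in rows, so rows that do not move let the fingers close, or fill a call up. It gives the time, the measured TCP pose, the force and the opening at its end, in the units of the state.
- sensors.sense(): the state, without advancing time (a new reading comes with each control period).
- vision.capture(name): name is "scene" or "top"; returns a dict with "img" (480x640x3 uint8, red, green, blue), "fx", "fy", "cx", "cy" (pixels), "distortion" ([k1, k2, p1, p2, k3] as OpenCV has them; the pictures are not rectified), "extrinsics" (4x4, takes a point from camera to world coordinates). Camera axes: x right, y up, looking along -z (the intrinsics and any distortion apply to the point x, -y, -z); pixel columns grow to the right and rows downward; lengths in mm; the calibration is good to about 2 mm. A picture is of the moment at which its call begins. There is no depth.
- order.hand_in(): hands the job in, once; it reports no verdict.
Trained networks look in the newest picture that a camera, given by its name, has taken for a name from the list of things; names that differ only in an ending like _2 or _b are one class to them, and where a whole thing is asked for, a point or a joint stands for the part that bears it (a point fixed in the world has none). Each returns a list of dicts, best first, with "conf" (0 to 1); they miss things now and then, are a little off and sometimes report something else, mostly with a low value. They report only what shows in the picture. A call takes as long as a camera call.
- search_frame(thing, camera): "position" ([x, y, z] in mm, in world coordinates, good to about 4 mm: the middle of the surface that is visible of it).
The state is a dict: "time": time; "q": joint angles; "joint_vel": joint speeds; "joint_efforts": joint torques, N m; "eef_pos": TCP position; "tcp_rot": TCP orientation; "ft_force": force on the tool from outside, world axes, zero at the start; "moment": the same for the moment, N m; "gripper_width": finger opening in mm.
Only numpy, scipy, OpenCV 4.12 (cv2) and the standard library are available. Lean on these libraries where they do the work, as an engineer would, in place of code of your own. Each camera call takes 0.05 s, during which the arm holds its last target.

## Working session

There is one attempt and no reset: what is moved stays moved. The work goes in short steps, Python scripts to look and compute and a tool call to move; the robot and the scene stay as the last step left them, time stands still between calls to the robot, and variables do not carry over. Pictures are saved under pics/ and viewed, and the job is handed in when it is done.

Besides the shell and the picture viewer there is one more tool, called after ">>>" as name(argument=value, ...) on one line, values as JSON. servo_tool: Moves the arm, as the interface text tells. Its arguments: {"type":"object","properties":{"deltas":{"type":"array","items":{"type":"array","items":{"type":"array","items":{"type":"number"}}}},"grip_force":{"type":"number"}},"required":["deltas"]}

```bash
mkdir -p pics; cat > a.py <<'E'
from rig import sensors, vision, order, search_frame, manip
import cv2,json
print(sensors.sense()); print(manip.grip_point_offset)
for n in("scene","top"):
    c=vision.capture(n); cv2.imwrite(f"pics/{n}1.png",c["img"][:,:,::-1])
    print({k:v for k,v in c.items() if k!="img"})
    for t in("small_round_top","large_round_top","square_top","bar_top"):
        print(n,t,search_frame(t,n))
E
python3 a.py
```

```text
{'time': 0.0, 'q': array([ 1.01270058e+00,  2.91267275e-01, -1.54118128e-01,  1.12669109e+00,
       -3.35186718e-06,  1.43150641e+00]), 'joint_vel': array([-0.00052909, -0.00134537, -0.00094174,  0.0012171 ,  0.00018436,
        0.00085288]), 'joint_efforts': array([ 1.23526454e-03, -5.37143934e+01,  3.31371045e+01,  1.61610357e-02,
       -1.77119819e-04,  5.51504843e-05]), 'eef_pos': array([213.38146945, 479.45061481, 404.14197404]), 'tcp_rot': array([-3.14032442e+00, -1.74418369e-04,  2.72278672e+00]), 'ft_force': array([-0.06765054, -0.62222589,  0.59095729]), 'moment': array([-0.00961439, -0.00963018, -0.04661231]), 'gripper_width': 85.14573957116804}
154.70000000000002
{'fx': 488.0202883947521, 'fy': 488.0202883947521, 'cx': 329.11064617790475, 'cy': 232.10200229092993, 'distortion': array([-0.09017251,  0.        ,  0.        ,  0.        ,  0.        ]), 'extrinsics': array([[ 6.09824696e-01, -5.92312234e-01,  5.26573887e-01,
         9.29314661e+02],
       [ 7.92455375e-01,  4.65210336e-01, -3.94453828e-01,
        -2.67275455e+02],
       [-1.13277868e-02,  6.57833992e-01
[... 630 characters left out ...]
: array([0.01539507, 0.        , 0.        , 0.        , 0.        ]), 'extrinsics': array([[-9.31757715e-03,  9.90260778e-01, -1.38912830e-01,
         4.76260414e+02],
       [-9.99775929e-01, -6.58498583e-03,  2.01179125e-02,
         1.08705645e+01],
       [ 1.90072407e-02,  1.39069154e-01,  9.90100245e-01,
         8.76481531e+02],
       [ 0.00000000e+00,  0.00000000e+00,  0.00000000e+00,
         1.00000000e+00]])}
top small_round_top [{'position': [588.4, -123.8, 179.5], 'conf': 0.52}]
top large_round_top [{'position': [594.2, -9.7, 183.9], 'conf': 0.55}]
top square_top [{'position': [592.9, -66.4, 180.9], 'conf': 0.51}]
top bar_top [{'position': [594.8, 52.0, 179.7], 'conf': 0.82}]
```

View pics/scene1.png

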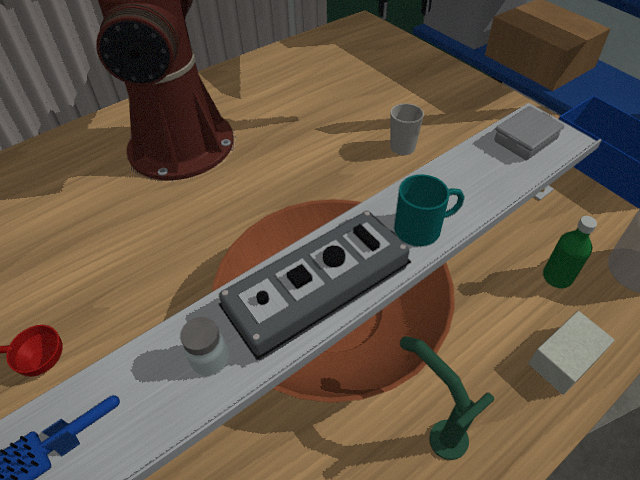

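View pics/top1.png

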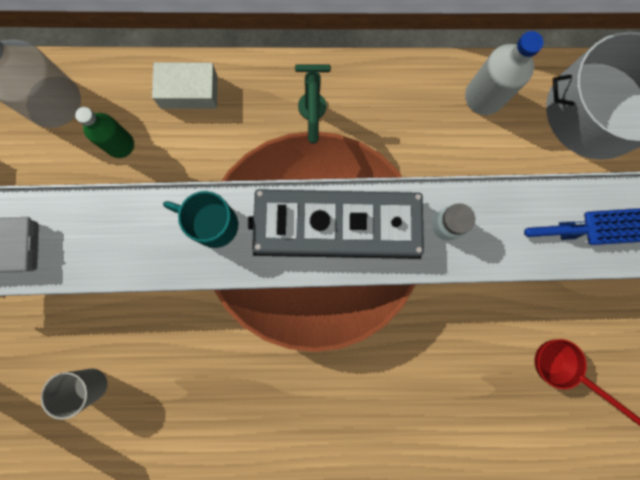

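The top view shows, left to right, the bar (281,220), large round (320,220), square (357,221) and small round (396,222). The mug stands at (207,218) and the jar at (456,221). Next I'll measure the key centres on the z=183 plane.

```bash
cat > b.py <<'E'
from rig import vision
import cv2,numpy as np
def ray(c,u,v,z):
    K=np.array([[c["fx"],0,c["cx"]],[0,c["fy"],c["cy"]],[0,0,1]])
    x,y=cv2.undistortPoints(np.array([[[u,v]]],float),K,c["distortion"])[0,0]
    E=c["extrinsics"]; d=E[:3,:3]@np.array([x,-y,-1]); o=E[:3,3]
    return o+d*(z-o[2])/d[2]
if __name__=="__main__":
  for n,pts in(("top",[(281,220),(320,220),(357,221),(396,222)]),("scene",[(367,236),(333,256),(299,276),(262,297)])):
    c=vision.capture(n); g=cv2.cvtColor(c["img"],cv2.COLOR_RGB2GRAY)
    x0,y0=(240,180) if n=="top" else (210,200)
    cv2.imwrite(f"pics/{n}_crop.png",cv2.resize(c["img"][y0:y0+(90 if n=="top" else 160),x0:x0+200,::-1],None,fx=4,fy=4 if n=="top" else 3.6,interpolation=2))
    m=(g<45).astype(np.uint8)
    k,l,s,ce=cv2.connectedComponentsWithStats(m)
    for u,v in pts:
        i=l[v,u]; print(n,s[i],ce[i].round(1),ray(c,*ce[i],183).round(1) if i else g[v,u])
E
python3 b.py
```

```text
top [278 206   8  28 200] [281.3 219.4] [594.   49.4 183. ]
top [311 211  18  19 272] [319.7 220.2] [592.5  -7.9 183. ]
top [351 214  15  15 225] [358. 221.] [591.  -65.3 183. ]
top [392 218   9   8  55] [396.3 221.6] [ 589.7 -122.9  183. ]
scene [353 224  26  27 330] [365.6 237.1] [597.7  46.2 183. ]
scene [323 246  22  21 380] [333.4 256.1] [596.5 -11.3 183. ]
scene [287 265  25  24 369] [299.  276.2] [595.2 -68.8 183. ]
scene [256 291  13  14 126] [262.1 297.4] [ 593.4 -126.4  183. ]
```

```bash
ls -la pics
```

```text
total 1620
drwxr-xr-x 2 agent agent   4096 Dec  6 06:09 .
drwxr-xr-x 3 agent agent   4096 Dec  6 06:09 ..
-rw-r--r-- 1 agent agent 529632 Dec  6 06:09 scene1.png
-rw-r--r-- 1 agent agent 529201 Dec  6 06:09 scene_crop.png
-rw-r--r-- 1 agent agent 343432 Dec  6 06:09 top1.png
-rw-r--r-- 1 agent agent 240561 Dec  6 06:09 top_crop.png
```

```bash
python3 - <<'E'
import numpy as np
y=156.0; s=np.array([377.,-603.])/20
for k in range(10):
    a=np.radians(y); x=np.array([np.cos(a),np.sin(a)]); yy=np.array([np.sin(a),-np.cos(a)])
    print([1,round(s@x/10,2),round(s@yy/10,2),0,6.6]); y-=6.6
E
```

```text
[1, np.float64(-2.95), np.float64(-1.99), 0, 6.6]
[1, np.float64(-3.16), np.float64(-1.64), 0, 6.6]
[1, np.float64(-3.32), np.float64(-1.26), 0, 6.6]
[1, np.float64(-3.45), np.float64(-0.87), 0, 6.6]
[1, np.float64(-3.52), np.float64(-0.47), 0, 6.6]
[1, np.float64(-3.56), np.float64(-0.06), 0, 6.6]
[1, np.float64(-3.54), np.float64(0.35), 0, 6.6]
[1, np.float64(-3.48), np.float64(0.75), 0, 6.6]
[1, np.float64(-3.37), np.float64(1.15), 0, 6.6]
[1, np.float64(-3.21), np.float64(1.53), 0, 6.6]
```

>>> servo_tool(deltas=[[[1,-2.95,-1.99,0,6.6],[1,-3.16,-1.64,0,6.6],[1,-3.32,-1.26,0,6.6],[1,-3.45,-0.87,0,6.6],[1,-3.52,-0.47,0,6.6],[1,-3.56,-0.06,0,6.6],[1,-3.54,0.35,0,6.6],[1,-3.48,0.75,0,6.6],[1,-3.37,1.15,0,6.6],[1,-3.21,1.53,0,6.6]]], grip_force=20)

```text
time: 1.85
eef_pos: [402.7, 177.0, 404.9]
tcp_rot: [3.141, -0.0, 1.567]
ft_force: [-0.2, 0.1, -0.2]
gripper_width: 0.1
```

>>> servo_tool(deltas=[[[1,-3.34,2.09,0,0],[1,-3.34,2.09,0,0],[1,-3.34,2.09,0,0],[1,-3.34,2.09,0,0],[1,-3.34,2.09,0,0],[1,-3.34,2.09,0,0],[1,-3.34,2.09,0,0],[1,-3.34,2.09,0,0],[1,-3.34,2.09,1.0,0],[1,0,0,1.9,0]]])

```text
time: 3.1
eef_pos: [591.6, -125.0, 375.4]
tcp_rot: [3.14, 0.001, 1.568]
ft_force: [0.3, 0.5, -0.3]
gripper_width: 0.3
```

```bash
python3 - <<'E'
from rig import vision,sensors
import cv2
print(sensors.sense()["eef_pos"],sensors.sense()["ft_force"])
for n,(x,y) in(("top",(300,140)),("scene",(180,160))):
    c=vision.capture(n); cv2.imwrite(f"pics/{n}3.png",cv2.resize(c["img"][y:y+180,x:x+200,::-1],None,fx=3.3,fy=3.3,interpolation=2))
E
```

```text
[ 591.55180613 -125.02699631  375.4070739 ] [ 0.26862635  0.52985412 -0.26239818]
```

View pics/scene3.png

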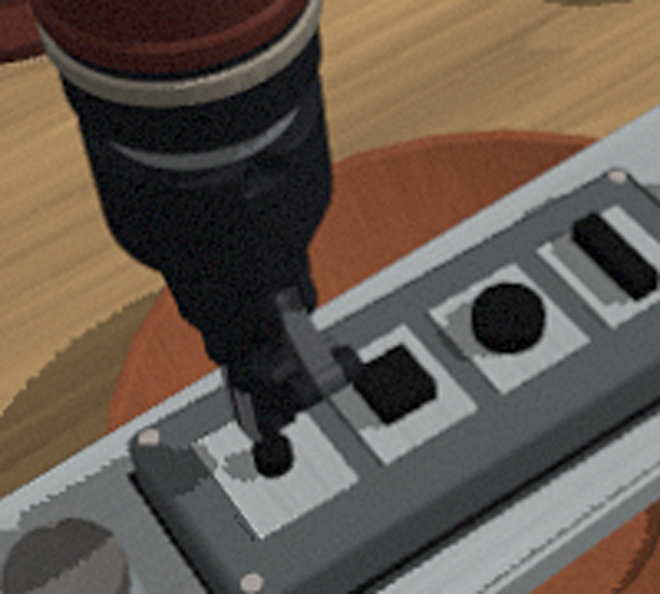

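View pics/top3.png

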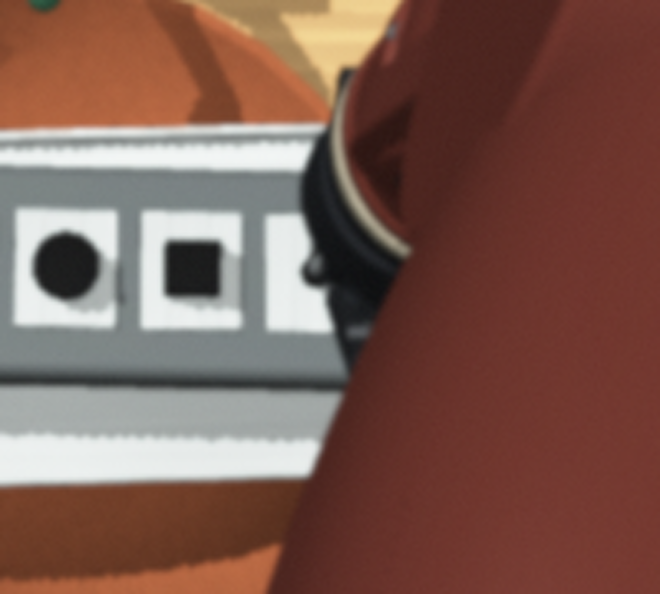

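The closed tips sit just above the small round key: tip at about (262,430) and key at (273,458) in the scene crop. The square key is well to the side. I'll descend to just above contact.

>>> servo_tool(deltas=[[[1,0.12,-0.07,0.4,0],[1,0,0,0.4,0],[1,0,0,0.4,0],[1,0,0,0.4,0],[1,0,0,0.2,0],[1,0,0,0.1,0],[1,0,0,0.1,0],[1,0,0,0.1,0],[1,0,0,0,0],[1,0,0,0,0]]])

```text
time: 4.45
eef_pos: [589.6, -121.4, 354.8]
tcp_rot: [3.142, 0.0, 1.571]
ft_force: [-0.6, 0.5, 1.3]
gripper_width: 0.4
```

>>> servo_tool(deltas=[[[1,0,0,0.1,0],[1,0,0,0.1,0],[1,0,0,0.1,0],[1,0,0,0.1,0],[1,0,0,0.1,0],[1,0,0,0,0],[1,0,0,0,0],[1,0,0,0,0],[1,0,0,0,0],[1,0,0,0,0]]])

```text
time: 5.7
eef_pos: [589.6, -121.4, 349.7]
tcp_rot: [3.141, 0.0, 1.571]
ft_force: [-1.2, 0.8, 3.0]
gripper_width: -0.2
```

```bash
cat > s.py <<'E'
from rig import vision,sensors
import cv2,sys
s=sensors.sense();print(s["eef_pos"],s["ft_force"])
c=vision.capture("scene"); cv2.imwrite(f"pics/{sys.argv[1]}.png",cv2.resize(c["img"][200:380,200:430,::-1],None,fx=3.3,fy=3.3,interpolation=2))
s=sensors.sense();print(s["eef_pos"],s["ft_force"])
E
python3 s.py p1
```

```text
[ 589.58696098 -121.36200463  349.72152453] [-1.24228679  0.78607228  3.02022465]
[ 589.58373937 -121.34158616  349.75357968] [-1.3848824   0.90762538  2.83228899]
```

View pics/p1.png

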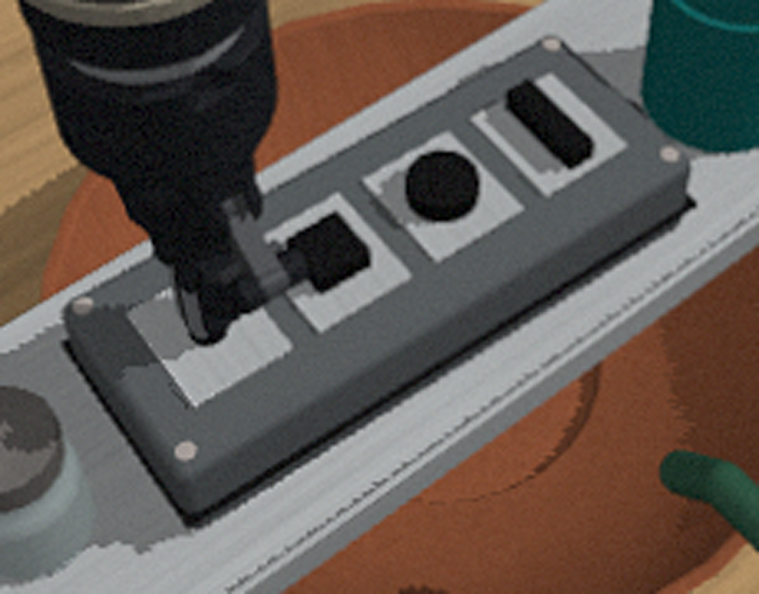

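The key is hidden under the tip, with a force of about 3 N, which implies roughly 5 mm of travel. I'll push on to the stop to be sure.

>>> servo_tool(deltas=[[[1,0,0,0.05,0],[1,0,0,0.05,0],[1,0,0,0.05,0],[1,0,0,0.05,0],[1,0,0,0,0],[1,0,0,0,0],[1,0,0,0,0],[1,0,0,0,0],[1,0,0,0,0],[1,0,0,0,0]]])

```text
time: 7.0
eef_pos: [589.5, -121.3, 349.2]
tcp_rot: [3.14, 0.001, 1.571]
ft_force: [-5.2, 2.2, 17.8]
gripper_width: -0.1
```

The key hit its hard stop at 17.8 N, so it is fully down. Now I'll lift and move across to the large key.

>>> servo_tool(deltas=[[[1,0,0,-1.0,0],[1,0,0,-1.0,0],[1,0,0,-1.0,0],[1,0,0,0,0],[1,2.2,0.08,0,0],[1,2.26,0.08,0,0],[1,2.26,0.08,0,0],[1,2.26,0.08,0,0],[1,2.26,0.08,0,0],[1,0,0,0,0]]])

```text
time: 8.25
eef_pos: [593.3, -6.3, 377.5]
tcp_rot: [-3.141, -0.0, 1.574]
ft_force: [0.5, 0.0, -0.3]
gripper_width: 0.0
```

```bash
python3 s.py p2; python3 s.py p2
```

```text
[593.28098867  -6.3325389  377.5060168 ] [ 0.53880094  0.01973726 -0.31687009]
[593.34082524  -7.34409196 377.51068506] [ 0.23849166 -0.10593795 -0.00941013]
[593.34082524  -7.34409196 377.51068506] [ 0.23849166 -0.10593795 -0.00941013]
[593.42470906  -8.11626438 377.56450951] [ 0.06199668 -0.1376439   0.4191827 ]
```

View pics/p2.png

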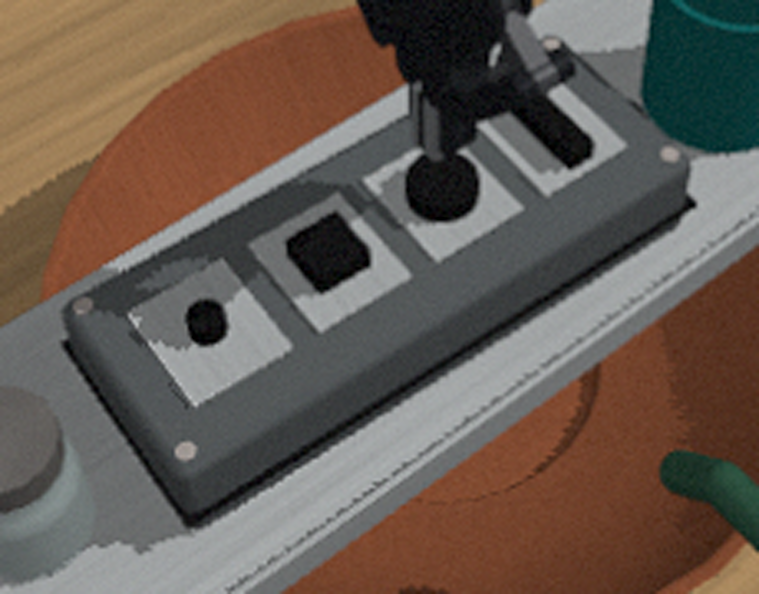

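The small key at (207,322) is back up, and the tip (435,150) is over the large key (442,187). Now I'll press the large key.

>>> servo_tool(deltas=[[[1,0,0,0.7,0],[1,0,0,0.7,0],[1,0,0,0.5,0],[1,0,0,0.2,0],[1,0,0,0.15,0],[1,0,0,0.15,0],[1,0,0,0.15,0],[1,0,0,0.15,0],[1,0,0,0.05,0],[1,0,0,0,0]]])

```text
time: 9.6
eef_pos: [593.5, -9.0, 350.3]
tcp_rot: [3.142, 0.0, 1.571]
ft_force: [-1.6, -1.0, 4.8]
gripper_width: -0.3
```

>>> servo_tool(deltas=[[[1,0,0,0.05,0],[1,0,0,0.05,0],[1,0,0,0.05,0],[1,0,0,0.05,0],[1,0,0,0,0],[1,0,0,0,0],[1,0,0,0,0],[1,0,0,0,0],[1,0,0,0,0],[1,0,0,0,0]]])

```text
time: 10.85
eef_pos: [593.5, -9.0, 349.3]
tcp_rot: [3.141, 0.0, 1.571]
ft_force: [-5.8, -1.6, 13.6]
gripper_width: -0.0
```

```bash
python3 s.py p3
```

```text
[593.47372022  -8.99303673 349.27511854] [-5.84189501 -1.56116818 13.621971  ]
[593.463       -8.98010012 349.26284796] [-5.63477581 -2.05614583 12.31961982]
```

View pics/p3.png

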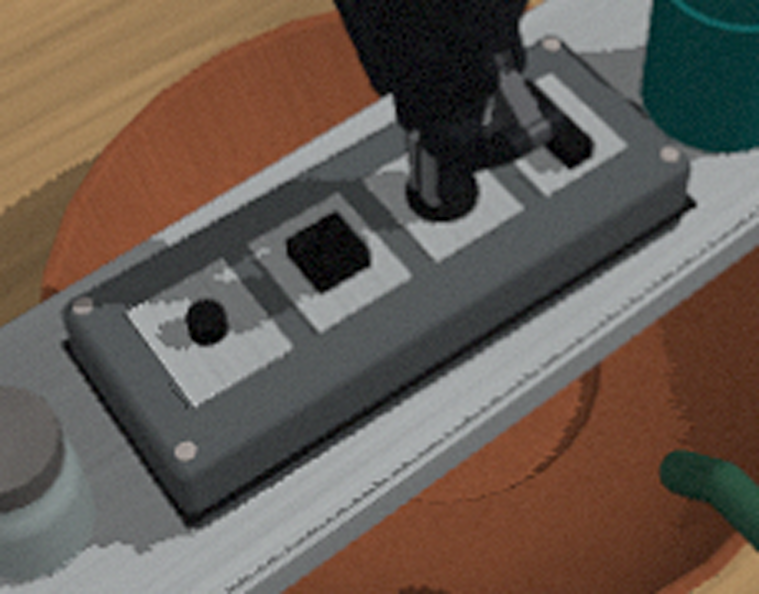

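The large key is on its hard stop at 13 N and its top is visibly lower. The others are up. Lifting away.

>>> servo_tool(deltas=[[[1,0,0,-1.0,0],[1,0,0,-1.0,0],[1,0,0,-1.5,0],[1,0,0,-1.5,0],[1,0,0,-1.5,0],[1,0,0,-1.0,0],[1,0,0,0,0],[1,0,0,0,0],[1,0,0,0,0],[1,0,0,0,0]]])

```text
time: 12.15
eef_pos: [593.5, -8.9, 422.8]
tcp_rot: [-3.141, -0.0, 1.571]
ft_force: [0.2, 0.5, 0.7]
gripper_width: 0.1
```

```bash
python3 s.py p4
```

```text
[593.45637864  -8.94868479 422.80976431] [0.16578248 0.5488858  0.65325898]
[593.4971149   -8.97215582 422.92695723] [ 0.96419441 -0.09815645 -0.12456107]
```

View pics/p4.png

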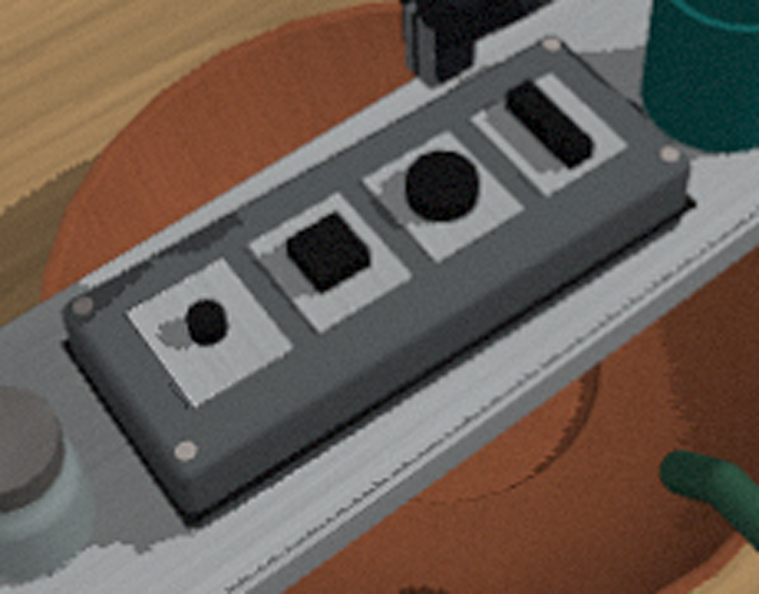

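All four keys are up: (207,322), (328,250), (442,187) and (550,125). The gripper is clear of everything.

```bash
python3 -c "
from rig import order
print(order.hand_in())"
```

```text
the job is handed in; nothing more can be done
None
```

I pressed the small round key (reset) to its hard stop, let it come back up, then did the same with the large round key (start), and handed the job in at about 12 s. The square and bar keys were not touched.

- **Reset:** the wrist force rose to 17.8 N at the stop, and the picture taken after lifting showed the key back up.
- **Start:** the force reached 13.6 N at the stop, and the key was back up in the picture after lifting.
- **Last check:** all four keys look up, the gripper stands about 67 mm above the key tops, and the force is near zero.
- **Disagreements:** the two cameras put the key centres about 4 mm apart, which fits the key sides showing in the scene view, so I weighted my aim towards the top view. The detector also called the large round key and the bar key "square" in the scene picture, so I went by the key shapes in the pictures instead.

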